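Refit the drive key and the slicing disc on a kitchen cutter

TASK

Put the slicing disc back on the cutter after washing: take the loose brass key out of its blue stand and drop it upright into the slot of the drive shaft until it is home, then slide the disc's hub over shaft and key, keyway in line with the key, until it sits flat and fully down on the collar, and let go. Feel your way gently, do not force the key or the disc against the machine, and leave the bowl, beaker and bottle where they are.

Things in the scene. Friction and masses are not known exactly. Their poses are not given: they have to be found in the camera images.
- machine: White cutter motor base, fixed, 220 (x) x 200 (y) x 110 high, control panel on its +x side. Origin: centre of its underside, z up. On its deck, at the centre, a vertical drive shaft with a dark collar, diameter 48, at its foot (collar top = shoulder, 122 above the underside). The shaft turns stiffly (about 0.3 N m).
- shoulder (a point): Point on the shaft axis at the height of the collar's top; fixed to the machine, with the machine's axes (does not turn with the shaft). The hub's underside rests at this height when home. A pocket for the key's foot, 9.5 wide and 7 to 21 from the axis, goes 4 deep into the collar below the shaft's slot.
- shaft_end (a point): Centre of the shaft's upper end, 30 above the shoulder; axes as the machine's. Bright shaft, diameter 32, end chamfered 2.5. Key slot along its side down to the pocket: 9.5 wide, open at top and outwards, back wall 7 from the axis. It faces the machine's +x within 0.90 rad either way; its angle is not reported: look or feel. A key more than about 0.12 rad off lands on the end.
- key: Loose brass key, upright bar 12 (x) x 8 (y) x 36 (z), 30 g. Origin: centre of its lower end, z up. In the slot its x side lies along the radius, either way round. Home, its lower end stands on the pocket floor, 4 below the shoulder, its centre is 13 to 15 from the shaft axis, its top 2 above the shaft end.
- stand: Fixed blue stand 64 x 64 x 24 high; origin: centre of its underside. The key waits upright in its middle, in a 14 x 10 socket with its floor 6 above the underside, so that the key's top 18 stand out; the stand's x is the key's x.
- disc: Metal slicing disc with grey hub, 280 to 440 g, lying flat, hub up. Origin: centre of the underside, on the bore axis; z up. Disc diameter 142, 3 thick; hub octagonal, 56 across flats (flats at +-x, +-y and between), 42 high in all; through bore diameter 34 with a keyway on its +x side, 11 wide, to 22 from the axis, marked by a red dot on top.
- bowl: Bystander: steel mixing bowl, rim diameter 150, 60 high. Leave alone.
- beaker: Bystander: clear beaker, diameter 72, 120 high. Leave alone.
- bottle: Bystander: blue bottle with red cap, diameter 60, 170 high. Leave alone.
Things that resemble listed ones, but are neither listed nor needed, are in the scene too. Leave any green or purple look-alike of the disc alone.

How it is judged:
By the outcome, as a careful person would: the job done as asked, in the order asked, and still so for the second after the job is handed in, with the robot touching nothing.
It also fails if it takes over 72 s, if anything falls off the work surface, if the arm or the gripper's body presses on something with over 40 N, if the wrist force passes 120 N, or if a joint passes its speed limit or range.

ROBOT

A 6-joint arm with a two-finger parallel gripper is mounted at the origin on the work surface. World frame = base frame: x ahead of the robot, y to its left, z up, the work surface at z = 0. Lengths are in m, angles in rad, forces in N, time in s.
With the tool pointing down it reaches from about 0.3 to 0.775 m from the base axis. Payload 14.6 kg.
Tool frame: the origin (TCP) lies midway between the tips of the shut fingers; the grasp point (between the pads) lies 19 mm behind it; z points along the fingers, y is the direction in which the jaws open and shut (so a half turn about z gives the same grasp; the last joint's range is limited). The gripper opens to 94 mm and grips with 3 to 60 N. Pads are 16 mm wide; open, the fingers measure 119 mm over their backs; the gripper's body (75 mm by 177 mm) begins 78 mm behind the grasp point.
Start: joints at [1.173, 0.3, 1.521, -0, 1.321, -0.067], TCP at [0.179, 0.52, 0.205] pointing down, gripper open.
Joint ranges: [-3.03, 3.03], [-0.79, 2.21], [0.23, 2.52], [-1.04, 4.18], [0, 3.07], [-2.55, 2.55]. Speed limits (rad/s): [2.22, 2.22, 2.57, 3.14, 3.14, 3.14].

INTERFACE

Orientations are given as [roll, pitch, yaw] about the fixed x, y, z axes, in that order (R = Rz(yaw) Ry(pitch) Rx(roll)).
In Python, from station import readout, imaging, job gives the robot as it stands.
- The arm moves only by the tool arm_command, never from a script. Its argument "increments" is a list of rows, each an object with "gripper": the opening, from 0 (shut) to 1 (fully open); "slide": the shift along the world's x, y, z in m, a list of three; "yaw": the turn about the world's z in rad. A call has 1 to 8 rows; each row is the pose to reach, as a shift and turn from the pose commanded when the call began; what a row does not reach only later rows make up. A row lasts 1/8 s, in which the tool goes at most 62.5 mm and 10.7 degrees, less where a joint would pass 70% of its speed; a pose out of reach is approached as far as the arm can. A call with a gripper value outside its range is refused whole. The fingers move at their own pace and stop on an object; "grip_force" is the grip in N (left out, the last holds). Time passes only in rows, so rows that repeat a pose let the fingers close. It gives the time, the measured TCP pose, the force and the opening at its end, in the units of the state.
- readout.get_obs(): the state, without advancing time (a new reading comes with each control period).
- imaging.camera(name): name is "scene" or "side" or "wrist"; returns a dict with "color" (480x640x3 uint8, red, green, blue), "mtx" (3x3 intrinsics, pixels), "rvec" (rotation vector, rad) and "tvec" (3), from world to camera coordinates, as OpenCV has them. Camera axes: x right, y down, z forward; pixel columns grow to the right and rows downward; lengths in m; the calibration is good to about 2 mm. A picture is of the moment at which its call begins. There is no depth.
- job.hand_in(): hands the job in, once; it reports no verdict.
The state is a dict: "time_s": time; "qpos": joint angles; "joint_vel": joint speeds; "tau": joint torques, N m; "ee_pos": TCP position; "eef_rot": TCP orientation; "force": force on the tool from outside, world axes, zero at the start; "moment": the same for the moment, N m; "grip_width": finger opening in m.
Only numpy, scipy, OpenCV 4.12 (cv2) and the standard library are available. Lean on these libraries where they do the work, as an engineer would, in place of code of your own. Each camera call takes 0.05 s, during which the arm holds its last target. There are 200 camera calls.

## Working session

There is one attempt and no reset: what is moved stays moved. The work goes in short steps, Python scripts to look and compute and a tool call to move; the robot and the scene stay as the last step left them, time stands still between calls to the robot, and variables do not carry over. Pictures are saved under pics/ and viewed, about 8 in all and at most 12, crops included, and the job is handed in when it is done.

Besides the shell and the picture viewer there is one more tool, called by a JSON object that holds its "name" and its "arguments". arm_command: Moves the arm, as the interface text tells. Its arguments: {"type":"object","properties":{"increments":{"type":"array","items":{"type":"object","properties":{"gripper":{"type":"number"},"slide":{"type":"array","items":{"type":"number"}},"yaw":{"type":"number"}}}},"grip_force":{"type":"number"}},"required":["increments"]}

```bash
mkdir -p pics; cat > h.py <<'E'
import numpy as np, cv2
from station import readout, imaging, job
def cam(n):
    c=imaging.camera(n); c['R']=cv2.Rodrigues(np.array(c['rvec'],float))[0]; c['t']=np.array(c['tvec'],float).ravel(); c['K']=np.array(c['mtx'],float); return c
def ray(c,p,z):
    d=c['R'].T@np.linalg.inv(c['K'])@np.array([p[0],p[1],1.]); o=-c['R'].T@c['t']
    return o+d*(z-o[2])/d[2]
def proj(c,X):
    q=c['K']@(c['R']@np.array(X,float)+c['t']); return q[:2]/q[2]
def save(c,name,box=None,s=1):
    im=c['color'][:,:,::-1]
    if box: im=im[box[1]:box[3],box[0]:box[2]]
    cv2.imwrite('pics/'+name,cv2.resize(im,None,fx=s,fy=s,interpolation=cv2.INTER_CUBIC))
def keep(c,n): np.savez(''+n,**{k:c[k] for k in('color','R','t','K')})
def load(n): return dict(np.load(''+n+'.npz'))
E
python3 - <<'E'
from h import *
for n in('scene','side'):
    c=cam(n); save(c,n+'0.png'); keep(c,n); print(n,-c['R'].T@c['t'],c['K'][0,0])
o=readout.get_obs(); print(o)
E
```

```text
scene [1.2434368  0.56960483 0.89060953] 490.3402104156555
side [ 0.36436754 -0.59699084  0.91334559] 450.7194924343099
{'time_s': 0.1, 'qpos': array([ 1.17341192e+00,  3.00425523e-01,  1.52150749e+00, -2.04243884e-05,
        1.32063823e+00, -6.66188572e-02]), 'joint_vel': array([ 0.00152192, -0.00170539, -0.00119198, -0.0008417 ,  0.00014243,
       -0.00125836]), 'tau': array([ 2.84395028e-03, -5.32641327e+01, -3.53284585e+01,  7.10261171e-02,
        2.35156284e-02, -6.42423970e-05]), 'ee_pos': array([0.17855615, 0.5199818 , 0.20494245]), 'eef_rot': array([-3.14061492e+00, -4.54040812e-05,  2.81083215e+00]), 'force': array([-0.07732431, -0.52381609, -0.09028442]), 'moment': array([ 0.00034967, -0.08286613,  0.07400831]), 'grip_width': 0.09348994442772383}
```

View pics/scene0.png

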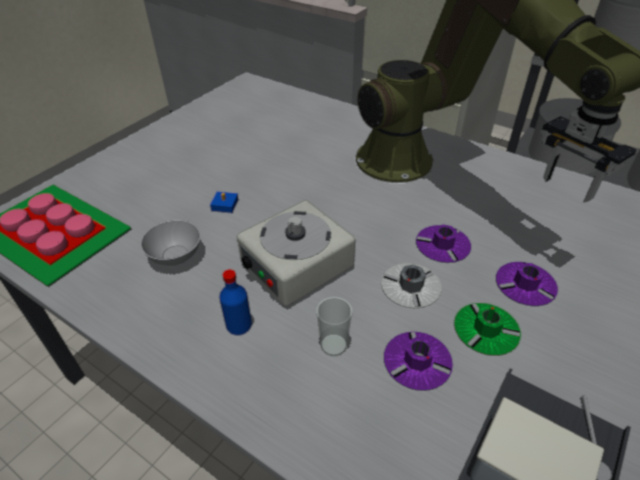

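View pics/side0.png

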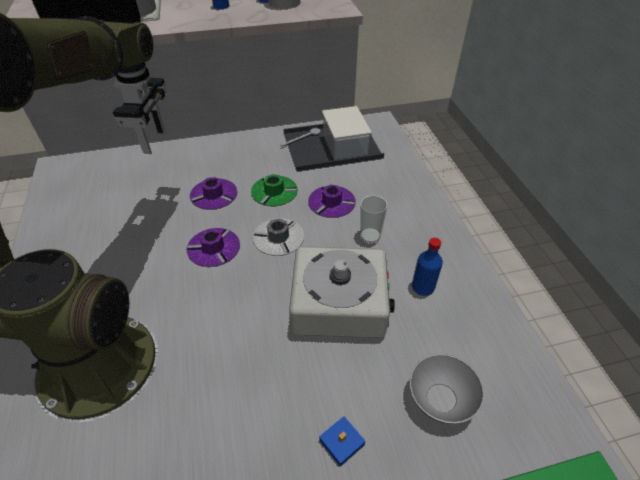

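Both views show the blue stand with the brass key (scene 224,201; side 342,440) and the machine shaft (scene 296,228; side 341,270). Disc candidates in scene pixels:
- Purple: (443,243), (527,282) and (418,360).
- Green: (487,327).
- Bare metal with grey hub: (411,284), side (278,235). This one matches the description, so I choose it.

The only other blue thing is the bottle (236,305).

```bash
cat > m0.py <<'E'
from h import *
s=load('side'); c=load('scene')
# stand: blue in side
for n,C,box in(('side',s,(300,400,390,480)),('scene',c,(200,180,250,220))):
    hsv=cv2.cvtColor(C['color'],cv2.COLOR_RGB2HSV); m=cv2.inRange(hsv,(105,120,30),(130,255,255))
    M=np.zeros_like(m);M[box[1]:box[3],box[0]:box[2]]=m[box[1]:box[3],box[0]:box[2]]
    cn=max(cv2.findContours(M,0,1)[0],key=cv2.contourArea); 
    b=cv2.inRange(hsv,(12,100,60),(32,255,255)); ys,xs=np.nonzero(b[box[1]:box[3],box[0]:box[2]])
    print(n,'blue cent',cn.reshape(-1,2).mean(0),'brass',xs.mean()+box[0],ys.mean()+box[1],len(xs))
    k=(xs.mean()+box[0],ys.mean()+box[1]); print(' key@.033',ray(C,k,.033))
    if n=='side':
        h=cv2.approxPolyDP(cn,4,True).reshape(-1,2); print([ (p.tolist(),ray(C,p,.024)[:2].round(4).tolist()) for p in h])
for n,C,p,q in(('side',s,(278,228),(341,263)),('scene',c,(412,272),(297,219))):
    print(n,'hubtop',ray(C,p,.042),'shaft end',ray(C,q,.152))
save(s,'c1.png',(220,200,400,350),4)
E
python3 m0.py
```

```text
side blue cent [341.46666667 440.75238095] brass 342.1111111111111 436.3333333333333 36
 key@.033 [ 0.47968312 -0.29922409  0.033     ]
[([344, 417], [0.4949, -0.2605]), ([320, 436], [0.4394, -0.2849]), ([339, 465], [0.4609, -0.3454]), ([364, 442], [0.5188, -0.317])]
scene blue cent [223.65116279 201.12790698] brass 222.8 195.5 10
 key@.033 [ 0.478372   -0.29943536  0.033     ]
side hubtop [0.46104574 0.2800135  0.042     ] shaft end [0.5649912  0.02682129 0.152     ]
scene hubtop [0.45955175 0.28998591 0.042     ] shaft end [0.55570823 0.02728661 0.152     ]
```

View pics/c1.png

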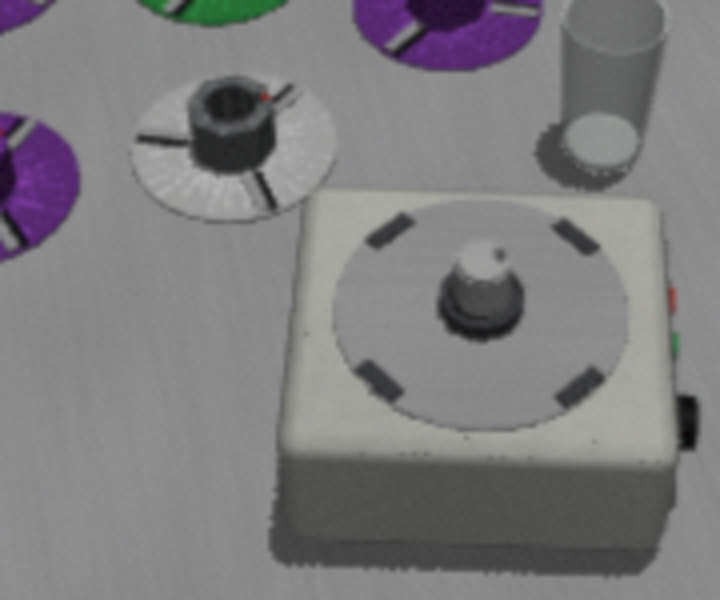

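The close crop confirms the choice: bare metal disc with a grey hub and a red dot at crop (264,97). The shaft's slot shows at crop (500,253), facing roughly +x. Next I'll get close looks with the wrist camera.

```bash
python3 - <<'E'
from h import *
c=cam('wrist'); o=readout.get_obs(); p=-c['R'].T@c['t']
from scipy.spatial.transform import Rotation as R
T=R.from_euler('xyz',o['eef_rot']).as_matrix()
print('cam in tool',T.T@(p-o['ee_pos']),'axis in tool',T.T@c['R'].T[:,2],'img x in tool',T.T@c['R'].T[:,0],c['K'])
E
```

```text
cam in tool [ 0.06935038 -0.0001903  -0.17968307] axis in tool [-2.39472875e-01  4.17807983e-04  9.70902965e-01] img x in tool [ 6.98928077e-04  9.99999722e-01 -2.57938806e-04] [[392.02600498   0.         315.32010494]
 [  0.         392.02600498 234.02765276]
 [  0.           0.           1.        ]]
```

{"name": "arm_command", "arguments": {"increments": [{"slide": [0.28, -0.235, 0.015]}, {"slide": [0.28, -0.235, 0.015]}, {"slide": [0.28, -0.235, 0.015]}, {"slide": [0.28, -0.235, 0.015]}, {"slide": [0.28, -0.235, 0.015]}, {"slide": [0.28, -0.235, 0.015]}, {"slide": [0.28, -0.235, 0.015]}, {"slide": [0.28, -0.235, 0.015]}]}}

```text
invalid input
```

```bash
python3 - <<'E'
from h import *
c=cam('wrist'); keep(c,'wd'); o=readout.get_obs(); print(o['time_s'],o['ee_pos'],o['eef_rot'],o['qpos'])
save(c,'wd.png'); print(proj(c,[.460,.287,.042]))
E
```

```text
0.2 [0.17858254 0.52003443 0.20511166] [-3.14088031e+00 -4.50490285e-05  2.81078150e+00] [ 1.17339614e+00  3.00261506e-01  1.52132025e+00 -2.52888621e-06
  1.32072467e+00 -6.65884217e-02]
[198.02398091 522.21025402]
```

View pics/wd.png

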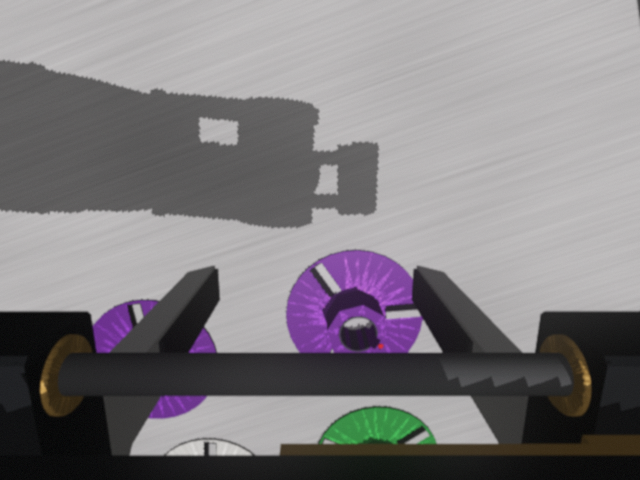

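The calls need all fields, so I'll send the gripper and yaw too. The picture shows only look-alike discs under the gripper: purple at (350,320) and (150,350), green at (378,425).

{"name": "arm_command", "arguments": {"grip_force": 20, "increments": [{"gripper": 1, "slide": [0.28, -0.235, 0.035], "yaw": 0}, {"gripper": 1, "slide": [0.28, -0.235, 0.035], "yaw": 0}, {"gripper": 1, "slide": [0.28, -0.235, 0.035], "yaw": 0}, {"gripper": 1, "slide": [0.28, -0.235, 0.035], "yaw": 0}, {"gripper": 1, "slide": [0.28, -0.235, 0.035], "yaw": 0}, {"gripper": 1, "slide": [0.28, -0.235, 0.035], "yaw": 0}, {"gripper": 1, "slide": [0.28, -0.235, 0.035], "yaw": 0}, {"gripper": 1, "slide": [0.28, -0.235, 0.035], "yaw": 0}]}}

```text
time_s: 1.2
ee_pos: [0.4583, 0.2853, 0.2402]
eef_rot: [-3.141, -0.001, 2.81]
force: [0.2, -0.0, -0.0]
grip_width: 0.094
```

```bash
python3 - <<'E'
from h import *
c=cam('wrist'); keep(c,'wd'); o=readout.get_obs(); print(o['time_s'],o['ee_pos'],o['eef_rot'],o['qpos'])
save(c,'wd1.png'); print(proj(c,[.460,.287,.042]))
E
```

```text
1.25 [0.45797376 0.28572615 0.2402237 ] [-3.14133211e+00 -4.43889586e-04  2.81150983e+00] [ 4.89872882e-01  2.52422069e-01  1.50009230e+00  1.49222868e-04
  1.38957162e+00 -7.50867612e-01]
[317.56617448 211.52477062]
```

View pics/wd1.png

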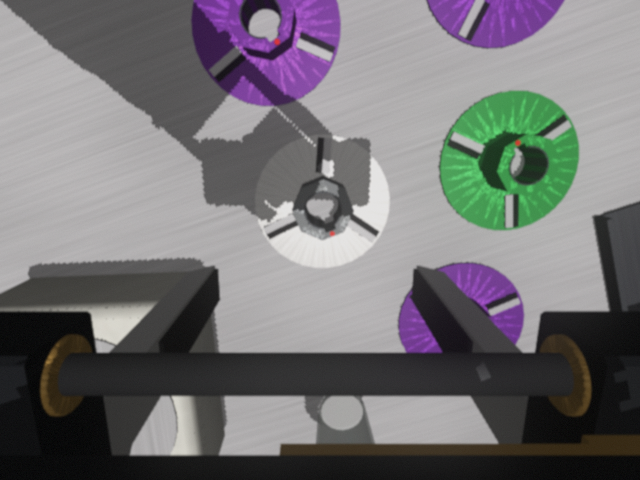

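The metal disc lies at (322,205), with the red dot at (332,233). Next, over the shaft.

{"name": "arm_command", "arguments": {"increments": [{"gripper": 1, "slide": [0.1, -0.26, 0.08], "yaw": 0}, {"gripper": 1, "slide": [0.1, -0.26, 0.08], "yaw": 0}, {"gripper": 1, "slide": [0.1, -0.26, 0.08], "yaw": 0}, {"gripper": 1, "slide": [0.1, -0.26, 0.08], "yaw": 0}, {"gripper": 1, "slide": [0.1, -0.26, 0.08], "yaw": 0}, {"gripper": 1, "slide": [0.1, -0.26, 0.08], "yaw": 0}, {"gripper": 1, "slide": [0.1, -0.26, 0.08], "yaw": 0}]}}

```text
time_s: 2.12
ee_pos: [0.5582, 0.0266, 0.3201]
eef_rot: [-3.142, -0.001, 2.812]
force: [0.6, -0.4, 0.6]
grip_width: 0.0939
```

```bash
python3 - <<'E'
from h import *
c=cam('wrist'); keep(c,'ws'); o=readout.get_obs(); print(o['time_s'],o['ee_pos'],o['eef_rot'])
a=c['color'][:,:,::-1][60:340,120:520]
b=c['color'][:,:,::-1]; p=proj(c,[.56,.027,.152]).astype(int); print(p)
x0,y0=p[0]-50,p[1]-50; z=cv2.resize(b[y0:y0+100,x0:x0+100],(400,400),interpolation=cv2.INTER_CUBIC)
out=np.zeros((400,800,3),np.uint8); out[:280,:400]=a; out[:,400:]=z; cv2.imwrite('pics/ws.png',out); print(x0,y0)
E
```

```text
2.175 [0.55814832 0.02676959 0.32007871] [-3.14156976e+00 -6.83662601e-04  2.81266450e+00]
[316 218]
266 168
```

View pics/ws.png

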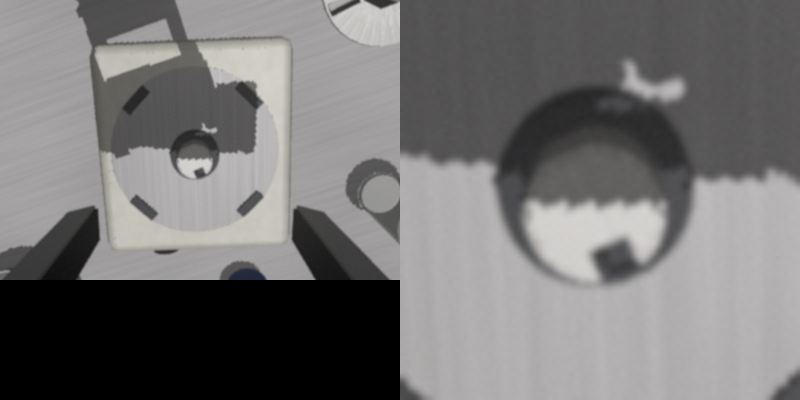

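The shaft end sits at zoom (594,208) and the slot is the dark patch at (616,260), so the slot faces about +0.06 rad in the world. Next, over the key.

{"name": "arm_command", "arguments": {"increments": [{"gripper": 1, "slide": [-0.08, -0.325, -0.11], "yaw": 0}, {"gripper": 1, "slide": [-0.08, -0.325, -0.11], "yaw": 0}, {"gripper": 1, "slide": [-0.08, -0.325, -0.11], "yaw": 0}, {"gripper": 1, "slide": [-0.08, -0.325, -0.11], "yaw": 0}, {"gripper": 1, "slide": [-0.08, -0.325, -0.11], "yaw": 0}, {"gripper": 1, "slide": [-0.08, -0.325, -0.11], "yaw": 0}, {"gripper": 1, "slide": [-0.08, -0.325, -0.11], "yaw": 0}, {"gripper": 1, "slide": [-0.08, -0.325, -0.11], "yaw": 0}]}}

```text
time_s: 3.18
ee_pos: [0.4792, -0.2983, 0.2107]
eef_rot: [3.141, 0.0, 2.812]
force: [0.4, 0.5, 0.0]
grip_width: 0.0938
```

```bash
python3 - <<'E'
from h import *
c=cam('wrist'); keep(c,'wk'); o=readout.get_obs(); print(o['time_s'],o['ee_pos'],o['eef_rot'],o['force'])
p=proj(c,[.479,-.299,.033]).astype(int); print(p)
x0,y0=p[0]-60,p[1]-60; save(c,'wk.png',(x0,y0,x0+120,y0+120),4); print(x0,y0)
hsv=cv2.cvtColor(c['color'],cv2.COLOR_RGB2HSV); 
m=cv2.inRange(hsv,(105,120,30),(130,255,255))
cn=max(cv2.findContours(m,0,1)[0],key=cv2.contourArea)
h=cv2.approxPolyDP(cn,4,True).reshape(-1,2); print([(q.tolist(),ray(c,q,.024)[:2].round(4).tolist()) for q in h])
b=cv2.inRange(hsv,(12,100,60),(32,255,255)); b=cv2.morphologyEx(b,cv2.MORPH_OPEN,np.ones((2,2)))
for k in cv2.findContours(b,0,1)[0]:
    if 30<cv2.contourArea(k)<2000:
        print(cv2.contourArea(k),cv2.boxPoints(cv2.minAreaRect(k)).round(1).tolist())
# shaft
s=load('ws'); g=cv2.cvtColor(s['color'],cv2.COLOR_RGB2GRAY)
cv2.imwrite('pics/x.png',g)
print(g[218:242:1,296:336])
E
```

```text
3.225 [ 0.47938768 -0.29829834  0.21094044] [-3.14159215e+00  6.51323992e-04  2.81269922e+00] [ 0.79770986 -0.04950301 -0.2443296 ]
[314 214]
254 154
[([316, 164], [0.4365, -0.2831]), ([270, 210], [0.4631, -0.3382]), ([314, 256], [0.5197, -0.3135]), ([360, 213], [0.4934, -0.2583])]
368.0 [[41.20000076293945, 349.20001220703125], [57.0, 349.0], [58.0, 415.0], [42.29999923706055, 415.20001220703125]]
381.5 [[570.9000244140625, 343.0], [588.0999755859375, 341.79998779296875], [593.2999877929688, 414.1000061035156], [576.0, 415.3999938964844]]
86.5 [[308.5, 213.5], [314.0, 208.0], [323.0, 217.0], [317.5, 222.5]]
[[ 85 120 148 158 149 126 113 116 125 140 155 146 118 107 116 126 141 155
  147 115 108 114 126 137 155 148 125 119 123 140 159 162 148 124 124 135
  117  91  82  79]
 [103 139 171 187 184 163 150 159 167 180 188 173 146 139 157 167 180 190
  178 145 138 155 166 180 189 179 159 160 168 179 195 195 179 152 152 158
  134  95  81  82]
 [106 141 168 193 201 193 185 194 200 202 202 189 176 181 192 198 202 204
  198 179 177 191 199 203 204 199 190 194 200 204 208 208 196 179 170 158
  
[... 2824 characters left out ...]
 178 180 177
  173 175 176 176]
 [178 177 174 174 175 176 174 172 166 160 152 149 148 148 160 169 170 171
  170 157 133 114 111 116 123 130 141 155 165 170 178 178 182 181 180 176
  174 174 175 174]
 [179 178 174 173 175 176 176 177 177 175 170 166 163 158 159 161 159 160
  163 160 152 147 145 152 158 160 165 173 175 175 178 180 182 179 179 177
  174 176 174 174]
 [178 178 173 173 174 176 178 178 178 180 177 175 176 174 172 172 171 172
  172 174 173 169 169 172 174 176 178 177 177 176 176 179 181 181 180 176
  175 173 175 175]
 [179 176 174 173 174 176 178 178 178 181 180 178 179 179 178 177 178 178
  178 180 180 178 176 178 178 179 178 176 177 176 178 179 181 182 178 177
  174 173 176 176]]
```

View pics/wk.png

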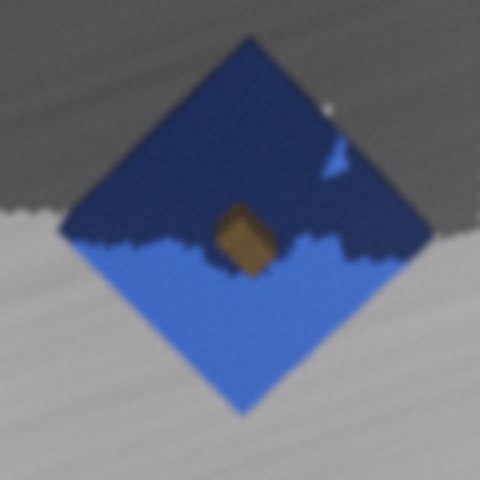

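The key's long side lies along the stand's 0.411 rad axis, with its top at crop (245,250).

```bash
python3 - <<'E'
from h import *
s=load('ws'); g=cv2.cvtColor(s['color'],cv2.COLOR_RGB2GRAY).astype(float)
P=[]
for r in range(219,233):
    row=g[r]
    # left: outermost crossing of 125 moving in from dark collar
    for a in range(292,312):
        if row[a]<125<=row[a+1] and row[a+3]>165: P.append((a+(125-row[a])/(row[a+1]-row[a]),r)); break
    for a in range(336,318,-1):
        if row[a]<125<=row[a-1] and row[a-3]>165: P.append((a-(125-row[a])/(row[a-1]-row[a]),r)); break
Q=np.array([ray(s,p,.1495)[:2] for p in P]); A=np.c_[2*Q,np.ones(len(Q))]; u=np.linalg.lstsq(A,(Q**2).sum(1),rcond=None)[0]
rad=np.sqrt(u[2]+u[0]**2+u[1]**2); print('shaft c',u[:2],'r',rad,len(P))
d=Q-u[:2]; print((np.hypot(*d.T)-rad).round(4))
a,b=ray(s,(314.35,222),.152),ray(s,(319,232),.152); print(a,b,np.arctan2(*(b-a)[[1,0]]))
L=[ray(s,p,.152) for p in((313.6,232),(315.4,236),(322.45,228),(324.4,232))]
print([np.arctan2(*(L[i+1]-L[i])[[1,0]]) for i in(0,2)])
k=load('wk'); print('key top',ray(k,(245/4+254,253/4+154),.042))
# disc
d=load('wd'); 
for p in((322.5,201.5),): print('disc disc-centre',ray(d,p,.003))
hsv=cv2.cvtColor(d['color'],cv2.COLOR_RGB2HSV); m=cv2.inRange(hsv,(0,130,90),(8,255,255))|cv2.inRange(hsv,(172,130,90),(180,255,255)); ys,xs=np.nonzero(m[220:245,320:345]); q=(xs.mean()+320,ys.mean()+220); print('red',q,ray(d,q,.042))
save(d,'wd2.png',(250,130,400,275),4)
E
```

```text
shaft c [0.56284491 0.02408805] r 0.01639152927309218 27
[-0.0001 -0.0001 -0.0001 -0.0001 -0.0002  0.0001 -0.      0.0002  0.0001
  0.0002  0.0001  0.0001  0.      0.     -0.     -0.     -0.     -0.0001
  0.     -0.0001  0.0001 -0.0001 -0.     -0.0001  0.0001 -0.     -0.    ]
[0.56272821 0.02414093 0.152     ] [0.57292527 0.0251409  0.152     ] 0.0977525463024362
[np.float64(0.08283641595360922), np.float64(0.11841464476211688)]
key top [ 0.48015804 -0.29872016  0.042     ]
disc disc-centre [0.45831596 0.29340372 0.003     ]
red (np.float64(331.8), np.float64(233.0)) [0.48505954 0.29336731 0.042     ]
```

{"name": "arm_command", "arguments": {"grip_force": 15, "increments": [{"gripper": 0.6, "slide": [0, 0, -0.03], "yaw": -0.18}, {"gripper": 0.6, "slide": [0, 0, -0.05], "yaw": -0.36}, {"gripper": 0.6, "slide": [0, 0, -0.08], "yaw": -0.54}, {"gripper": 0.6, "slide": [0, 0, -0.1], "yaw": -0.72}, {"gripper": 0.6, "slide": [0, 0, -0.1], "yaw": -0.9}, {"gripper": 0.6, "slide": [0, 0, -0.1], "yaw": -1.08}, {"gripper": 0.6, "slide": [0, 0, -0.1], "yaw": -1.26}, {"gripper": 0.6, "slide": [0, 0, -0.1], "yaw": -1.4}]}}

```text
time_s: 4.22
ee_pos: [0.4795, -0.2984, 0.1111]
eef_rot: [3.141, 0.0, 1.408]
force: [-0.4, -0.8, 0.1]
grip_width: 0.057
```

{"name": "arm_command", "arguments": {"grip_force": 15, "increments": [{"gripper": 0.4, "slide": [0, 0, 0], "yaw": -0.18}, {"gripper": 0.4, "slide": [0, 0, 0], "yaw": -0.36}, {"gripper": 0.4, "slide": [0, 0, 0], "yaw": -0.54}, {"gripper": 0.4, "slide": [0, 0, 0], "yaw": -0.72}, {"gripper": 0.4, "slide": [0, 0, 0], "yaw": -0.9}, {"gripper": 0.4, "slide": [0, 0, 0], "yaw": -1.0}, {"gripper": 0.4, "slide": [0, 0, 0], "yaw": -1.0}]}}

```text
time_s: 5.1
ee_pos: [0.4794, -0.2987, 0.111]
eef_rot: [3.141, -0.001, 0.413]
force: [1.0, -0.1, 0.1]
grip_width: 0.0375
```

{"name": "arm_command", "arguments": {"grip_force": 15, "increments": [{"gripper": 0.4, "slide": [-0.001, 0, -0.04], "yaw": 0}, {"gripper": 0.4, "slide": [-0.001, 0, -0.07], "yaw": 0}, {"gripper": 0.4, "slide": [-0.001, 0, -0.081], "yaw": 0}, {"gripper": 0.4, "slide": [-0.001, 0, -0.081], "yaw": 0}, {"gripper": 0, "slide": [-0.001, 0, -0.081], "yaw": 0}, {"gripper": 0, "slide": [-0.001, 0, -0.081], "yaw": 0}, {"gripper": 0, "slide": [-0.001, 0, -0.081], "yaw": 0}, {"gripper": 0, "slide": [-0.001, 0, -0.081], "yaw": 0}]}}

```text
time_s: 6.1
ee_pos: [0.4778, -0.3, 0.0298]
eef_rot: [3.141, -0.0, 0.411]
force: [-0.2, 0.2, 2.4]
grip_width: 0.0078
```

```bash
python3 - <<'E'
from h import *
o=readout.get_obs(); print({k:np.round(o[k],4) for k in('time_s','ee_pos','eef_rot','force','moment','grip_width')})
E
```

```text
{'time_s': np.float64(6.1), 'ee_pos': array([ 0.4778, -0.3   ,  0.0298]), 'eef_rot': array([ 3.1411e+00, -3.0000e-04,  4.1080e-01]), 'force': array([-0.2165,  0.1723,  2.4399]), 'moment': array([-0.0084,  0.209 , -0.0017]), 'grip_width': np.float64(0.0078)}
```

{"name": "arm_command", "arguments": {"increments": [{"gripper": 0, "slide": [0, 0, 0.02], "yaw": 0}, {"gripper": 0, "slide": [0, 0, 0.05], "yaw": 0}, {"gripper": 0, "slide": [0, 0, 0.1], "yaw": 0}, {"gripper": 0, "slide": [0, 0, 0.16], "yaw": -0.1}, {"gripper": 0, "slide": [0, 0, 0.19], "yaw": -0.31}, {"gripper": 0, "slide": [0, 0, 0.19], "yaw": -0.31}, {"gripper": 0, "slide": [0, 0, 0.19], "yaw": -0.31}]}}

```text
time_s: 6.98
ee_pos: [0.4772, -0.2996, 0.218]
eef_rot: [-3.14, 0.001, 0.103]
force: [-0.3, 0.2, 0.0]
grip_width: 0.0073
```

```bash
python3 - <<'E'
from h import *
c=cam('wrist'); keep(c,'wg'); o=readout.get_obs(); print({k:np.round(o[k],4) for k in('time_s','ee_pos','eef_rot','force','grip_width')})
print(proj(c,o['ee_pos'])); save(c,'wg.png',(240,210,400,330),5)
E
```

```text
{'time_s': np.float64(7.025), 'ee_pos': array([ 0.4772, -0.2995,  0.2178]), 'eef_rot': array([-3.1399e+00,  1.9000e-03,  1.0330e-01]), 'force': array([-0.4581, -0.0025, -0.3533]), 'grip_width': np.float64(0.0082)}
[315.08740642 282.95128104]
```

View pics/wg.png

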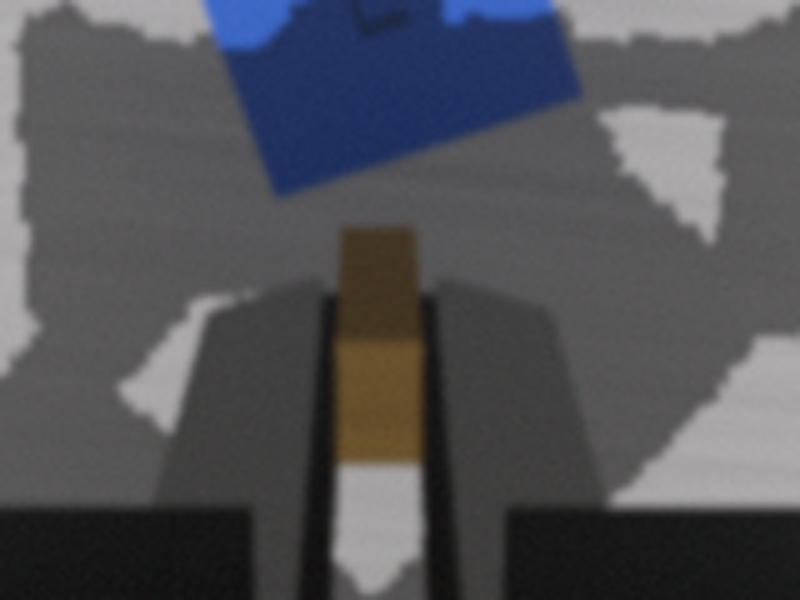

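The key is held straight in the fingers: top face at crop rows 340–463, lower end of its front face at row 228, columns 335–425.

```bash
python3 - <<'E'
from h import *
from scipy.spatial.transform import Rotation as R
c=load('wg'); E=np.array([.4772,-.2995,.2178]); y=.1033; T=np.array([[np.cos(y),np.sin(y)],[np.sin(y),-np.cos(y)]]).T
for n,(u,v),dz in(('top front',(379,340),.0122),('top back',(378,463),.0122),('bot front',(378,228),-.0238)):
    X=ray(c,(u/5+240-.4,v/5+210-.4),E[2]+dz); print(n,(T@(X-E)[:2]).round(5))
s=load('ws');print(c['t']@c['t'])
E
```

```text
top front [0.00726 0.00018]
top back [-0.00475  0.0001 ]
bot front [6.84e-03 2.00e-05]
0.5419768713010247
```

{"name": "arm_command", "arguments": {"increments": [{"gripper": 0, "slide": [0.065, 0.325, 0.06], "yaw": 0}, {"gripper": 0, "slide": [0.065, 0.325, 0.06], "yaw": 0}, {"gripper": 0, "slide": [0.065, 0.325, 0.06], "yaw": 0}, {"gripper": 0, "slide": [0.065, 0.325, 0.06], "yaw": 0}, {"gripper": 0, "slide": [0.065, 0.325, 0.06], "yaw": 0}, {"gripper": 0, "slide": [0.065, 0.325, 0.06], "yaw": 0}, {"gripper": 0, "slide": [0.065, 0.325, 0.06], "yaw": 0}, {"gripper": 0, "slide": [0.065, 0.325, 0.06], "yaw": 0}]}}

```text
time_s: 8.02
ee_pos: [0.5424, 0.0244, 0.2784]
eef_rot: [-3.142, 0.002, 0.101]
force: [0.0, -0.2, -0.1]
grip_width: 0.0076
```

```bash
python3 - <<'E'
from h import *
c=cam('wrist'); keep(c,'ws2'); o=readout.get_obs(); print({k:np.round(o[k],4) for k in('time_s','ee_pos','eef_rot','force','grip_width')})
p=proj(c,[.5628,.0241,.152]);q=proj(c,[.5767,.0255,.152]); print(p,q); p=p.astype(int)
print(p[0]-50,p[1]-50); save(c,'ws2.png',(p[0]-50,p[1]-50,p[0]+50,p[1]+50),6)
E
```

```text
{'time_s': np.float64(8.075), 'ee_pos': array([0.5424, 0.0241, 0.2786]), 'eef_rot': array([-3.1415e+00,  1.4000e-03,  1.0040e-01]), 'force': array([ 0.0262, -0.6798, -0.0716]), 'grip_width': np.float64(0.0079)}
[318.28019773 200.69381399] [318.33983651 182.92219449]
268 150
```

View pics/ws2.png

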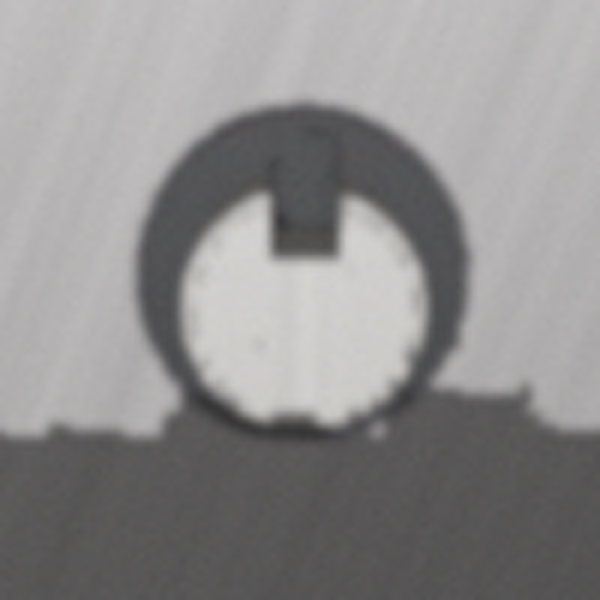

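The slot points straight up the image (columns 271–341, back wall at row 257), so the yaw already fits.

```bash
python3 - <<'E'
from h import *
c=load('ws2'); E=np.array([.5424,.0241]); y=.1004; T=np.array([[np.cos(y),np.sin(y)],[np.sin(y),-np.cos(y)]]).T
g=cv2.cvtColor(c['color'],cv2.COLOR_RGB2GRAY).astype(float)
M=[]
for r in range(184,192):
    row=g[r]; l=[a+(row[a]-150)/(row[a]-row[a+1]) for a in range(306,319) if row[a]>=150>row[a+1]]; k=[a+(150-row[a])/(row[a+1]-row[a]) for a in range(319,330) if row[a]<150<=row[a+1]]
    M.append((r,l[-1],k[0])); 
M=np.array(M); print(M.round(2).tolist())
for r in (0,7):
    X=ray(c,((M[r,1]+M[r,2])/2,M[r,0]),.152); print('slot mid world',X,'tool',T@(X[:2]-E))
col=g[185:205,318]; print(col); 
X=ray(c,(318.6,192.4),.152); print('back wall tool',T@(X[:2]-E),X)
E
```

```text
[[184.0, 312.33, 324.88], [185.0, 312.33, 324.77], [186.0, 312.39, 324.6], [187.0, 312.44, 324.49], [188.0, 312.44, 324.37], [189.0, 312.48, 324.22], [190.0, 312.48, 324.2], [191.0, 312.57, 324.11]]
slot mid world [0.57588701 0.02520698 0.152     ] tool [0.03342932 0.00225505]
slot mid world [0.57042188 0.02484616 0.152     ] tool [0.02795556 0.00206627]
[ 84.  82.  77.  75.  79.  78.  87. 119. 169. 201. 208. 209. 208. 209.
 209. 207. 209. 209. 208. 205.]
back wall tool [0.02685551 0.00227364] [0.56934816 0.02452958 0.152     ]
```

{"name": "arm_command", "arguments": {"increments": [{"gripper": 0, "slide": [0.033, 0.001, -0.04], "yaw": -0.015}, {"gripper": 0, "slide": [0.033, 0.001, -0.08], "yaw": -0.015}, {"gripper": 0, "slide": [0.033, 0.001, -0.095], "yaw": -0.015}, {"gripper": 0, "slide": [0.033, 0.001, -0.095], "yaw": -0.015}, {"gripper": 0, "slide": [0.033, 0.001, -0.095], "yaw": -0.015}]}}

```text
time_s: 8.7
ee_pos: [0.5762, 0.0259, 0.1863]
eef_rot: [3.141, -0.003, 0.086]
force: [0.3, 0.7, 0.4]
grip_width: 0.008
```

```bash
python3 - <<'E'
from h import *
c=cam('wrist'); keep(c,'w4'); o=readout.get_obs(); print({k:np.round(o[k],4) for k in('time_s','ee_pos','eef_rot','force','moment','grip_width')})
save(c,'w4.png',(240,200,400,320),5)
E
```

```text
{'time_s': np.float64(8.75), 'ee_pos': array([0.5762, 0.026 , 0.1863]), 'eef_rot': array([ 3.1414e+00, -2.7000e-03,  8.5600e-02]), 'force': array([ 0.119 , -0.882 , -0.9161]), 'moment': array([-0.0139,  0.1563,  0.0072]), 'grip_width': np.float64(0.0078)}
```

View pics/w4.png

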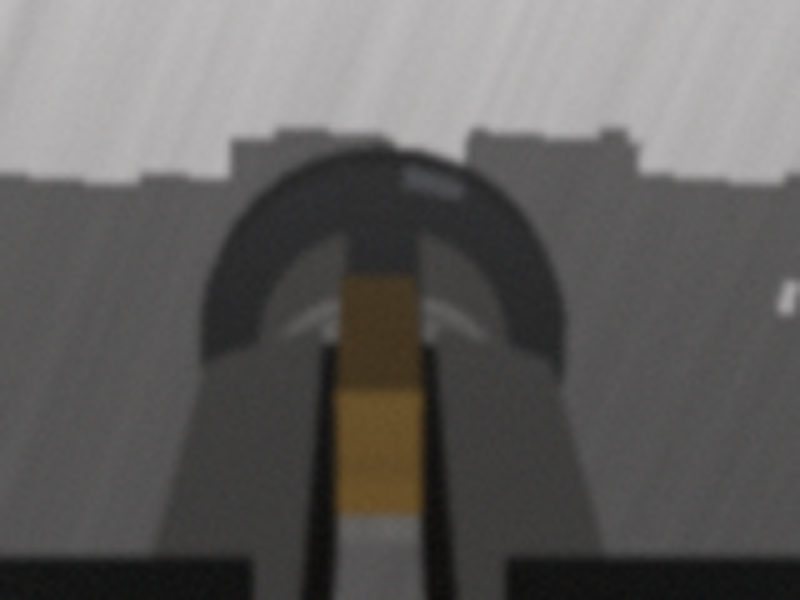

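The key's lower end (columns 341–419) stands over the slot (345–418). I'll go down gently.

{"name": "arm_command", "arguments": {"increments": [{"gripper": 0, "slide": [0, 0, -0.004], "yaw": 0}, {"gripper": 0, "slide": [0, 0, -0.006], "yaw": 0}, {"gripper": 0, "slide": [0, 0, -0.008], "yaw": 0}, {"gripper": 0, "slide": [0, 0, -0.01], "yaw": 0}, {"gripper": 0, "slide": [0, 0, -0.012], "yaw": 0}, {"gripper": 0, "slide": [0, 0, -0.013], "yaw": 0}]}}

```text
time_s: 9.5
ee_pos: [0.5756, 0.0261, 0.1713]
eef_rot: [3.141, 0.0, 0.086]
force: [1.0, -0.7, 0.7]
grip_width: 0.008
```

{"name": "arm_command", "arguments": {"increments": [{"gripper": 0, "slide": [0, 0, -0.003], "yaw": 0}, {"gripper": 0, "slide": [0, 0, -0.006], "yaw": 0}, {"gripper": 0, "slide": [0, 0, -0.009], "yaw": 0}, {"gripper": 0, "slide": [0, 0, -0.012], "yaw": 0}, {"gripper": 0, "slide": [0, 0, -0.014], "yaw": 0}, {"gripper": 0, "slide": [0, 0, -0.014], "yaw": 0}]}}

```text
time_s: 10.25
ee_pos: [0.5755, 0.0261, 0.1572]
eef_rot: [3.142, 0.001, 0.086]
force: [-0.2, -1.2, -1.2]
grip_width: 0.0077
```

{"name": "arm_command", "arguments": {"increments": [{"gripper": 0.2, "slide": [0, 0, 0], "yaw": 0}, {"gripper": 0.2, "slide": [0, 0, 0], "yaw": 0}, {"gripper": 0.2, "slide": [0, 0, 0], "yaw": 0}, {"gripper": 0.2, "slide": [0, 0, 0.03], "yaw": 0}, {"gripper": 0.2, "slide": [0, 0, 0.06], "yaw": 0}, {"gripper": 0.2, "slide": [-0.02, 0, 0.12], "yaw": 0}, {"gripper": 0.2, "slide": [-0.03, 0, 0.12], "yaw": 0}, {"gripper": 0.2, "slide": [-0.03, 0, 0.12], "yaw": 0}]}}

```text
time_s: 11.25
ee_pos: [0.5452, 0.0262, 0.2773]
eef_rot: [-3.142, -0.0, 0.086]
force: [0.1, 0.3, 0.7]
grip_width: 0.0187
```

```bash
python3 - <<'E'
from h import *
c=cam('wrist'); s=cam('side'); keep(c,'w5'); keep(s,'s5'); o=readout.get_obs(); print({k:np.round(o[k],4) for k in('time_s','ee_pos','eef_rot','force','grip_width')})
p=proj(c,[.57,.0245,.15]).astype(int);q=proj(s,[.565,.025,.14]).astype(int);print(p,q)
f=lambda i,p,n:cv2.resize(i['color'][p[1]-n:p[1]+n,p[0]-n:p[0]+n,::-1],(400,400),interpolation=cv2.INTER_CUBIC)
d=load('wd'); r=np.array([322,205])
cv2.imwrite('pics/w5.png',np.hstack([f(c,p,40),f(d,r,40)]))
hsv=cv2.cvtColor(c['color'],cv2.COLOR_RGB2HSV);b=cv2.inRange(hsv,(12,100,60),(32,255,255))[150:250,270:370]
ys,xs=np.nonzero(b); 
k=max(cv2.findContours(b,0,1,offset=(270,150))[0],key=cv2.contourArea); print(cv2.boundingRect(k),cv2.boxPoints(cv2.minAreaRect(k)).tolist())
for z in(.154,.164): print(z,[ray(c,t,z)[:2].round(4).tolist() for t in cv2.boxPoints(cv2.minAreaRect(k))])
E
```

```text
{'time_s': np.float64(11.35), 'ee_pos': array([0.5455, 0.0262, 0.2762]), 'eef_rot': array([-3.1413e+00,  1.8000e-03,  8.5800e-02]), 'force': array([ 0.0057,  0.3498, -0.3629]), 'grip_width': np.float64(0.019)}
[320 195] [341 267]
(314, 178, 11, 18) [[314.0, 195.0], [314.0, 178.0], [324.0, 178.0], [324.0, 195.0]]
0.154 [[0.5705, 0.0294], [0.5836, 0.0305], [0.5843, 0.0229], [0.5712, 0.0217]]
0.164 [[0.572, 0.0295], [0.5846, 0.0306], [0.5853, 0.0232], [0.5726, 0.022]]
```

View pics/w5.png

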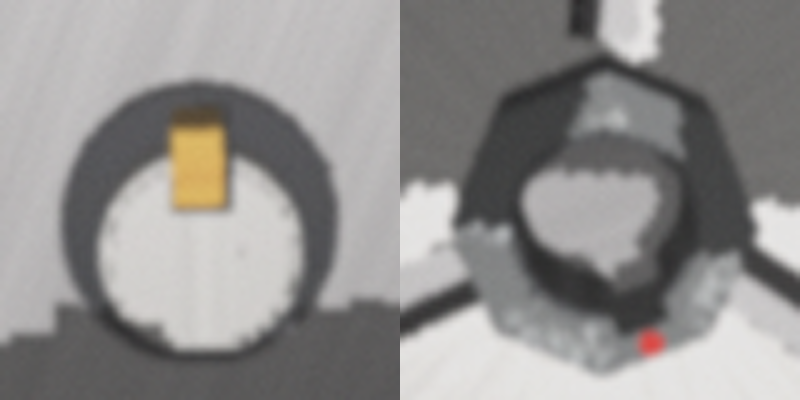

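The key sits in the slot (left half of the picture, top face at (200,165)). In the right half, the disc's red dot is at (651,342). I'll check the key's height with the fixed cameras.

```bash
python3 - <<'E'
from h import *
s=load('s5'); c=cam('scene'); w=load('w5')
for n,C,t in(('side',s,None),('scene',c,None)):
    p=proj(C,[.577,.0255,.15]).astype(int); box=(p[0]-20,p[1]-25,40,45)
    hsv=cv2.cvtColor(C['color'],cv2.COLOR_RGB2HSV); b=cv2.inRange(hsv,(12,70,50),(34,255,255))[box[1]:box[1]+45,box[0]:box[0]+40]
    ys,xs=np.nonzero(b); print(n,'brass x',xs.min()+box[0],xs.max()+box[0],'y',ys.min()+box[1],ys.max()+box[1],len(xs))
    for zt in(.154,.166):
        P=np.array([proj(C,[.5628+np.cos(.09)*r-np.sin(.09)*l,.0241+np.sin(.09)*r+np.cos(.09)*l,z]) for r in(8,20) for l in(-4,4) for z in(zt*1000,)for r,l,z in[(r/1e3,l/1e3,z/1e3)]])
        print(' top',zt,P.min(0).round(1),P.max(0).round(1))
# shaft end in side/scene for offset
g=cv2.cvtColor(w['color'],cv2.COLOR_RGB2HSV); r=g[180:200,319]; print(r.tolist())
E
```

```text
side brass x 344 349 y 261 272 29
 top 0.154 [339.8 262.2] [349.5 263.9]
 top 0.166 [339.9 258.7] [349.7 260.3]
scene brass x 289 293 y 222 235 59
 top 0.154 [288. 220.] [295.5 223.9]
 top 0.166 [287.8 216.1] [295.3 219.9]
[[19, 130, 141], [20, 139, 185], [21, 137, 212], [21, 135, 219], [21, 137, 217], [21, 136, 220], [21, 137, 218], [20, 139, 217], [20, 139, 217], [20, 139, 216], [19, 139, 216], [20, 140, 217], [20, 139, 217], [21, 137, 217], [21, 137, 219], [20, 135, 208], [18, 96, 184], [14, 27, 181], [30, 4, 201], [15, 5, 212]]
```

{"name": "arm_command", "arguments": {"increments": [{"gripper": 0, "slide": [0.031, 0, -0.04], "yaw": 0}, {"gripper": 0, "slide": [0.031, 0, -0.08], "yaw": 0}, {"gripper": 0, "slide": [0.031, 0, -0.105], "yaw": 0}, {"gripper": 0, "slide": [0.031, 0, -0.113], "yaw": 0}, {"gripper": 0, "slide": [0.031, 0, -0.116], "yaw": 0}, {"gripper": 0, "slide": [0.031, 0, -0.119], "yaw": 0}, {"gripper": 0, "slide": [0.031, 0, -0.119], "yaw": 0}]}}

```text
time_s: 12.28
ee_pos: [0.5768, 0.0262, 0.1589]
eef_rot: [3.142, -0.001, 0.086]
force: [-0.1, -0.3, 0.3]
grip_width: 0.0006
```

{"name": "arm_command", "arguments": {"increments": [{"gripper": 0, "slide": [0, 0, -0.001], "yaw": 0}, {"gripper": 0, "slide": [0, 0, -0.002], "yaw": 0}, {"gripper": 0, "slide": [0, 0, -0.003], "yaw": 0}]}}

```text
time_s: 12.65
ee_pos: [0.5766, 0.0262, 0.1554]
eef_rot: [3.142, -0.0, 0.086]
force: [0.2, -0.9, -0.1]
grip_width: 0.0005
```

{"name": "arm_command", "arguments": {"increments": [{"gripper": 0, "slide": [0, 0, -0.001], "yaw": 0}, {"gripper": 0, "slide": [0, 0, -0.002], "yaw": 0}, {"gripper": 0, "slide": [0, 0, -0.002], "yaw": 0}]}}

```text
time_s: 13.02
ee_pos: [0.577, 0.0262, 0.1542]
eef_rot: [3.141, -0.001, 0.086]
force: [-1.2, -0.1, 7.2]
grip_width: 0.0003
```

Contact at z 0.154 with 7 N: the key's top is 2 mm above the shaft end, so it is home. Now to the disc.

{"name": "arm_command", "arguments": {"increments": [{"gripper": 0.3, "slide": [0, 0, 0.05], "yaw": 0}, {"gripper": 0.6, "slide": [-0.02, 0.03, 0.086], "yaw": 0}, {"gripper": 0.95, "slide": [-0.119, 0.267, 0.086], "yaw": 0}, {"gripper": 0.95, "slide": [-0.119, 0.267, 0.086], "yaw": 0}, {"gripper": 0.95, "slide": [-0.119, 0.267, 0.086], "yaw": 0}, {"gripper": 0.95, "slide": [-0.119, 0.267, 0.086], "yaw": 0}, {"gripper": 0.95, "slide": [-0.119, 0.267, 0.086], "yaw": 0}, {"gripper": 0.95, "slide": [-0.119, 0.267, 0.086], "yaw": 0}]}}

```text
time_s: 14.02
ee_pos: [0.4576, 0.2932, 0.2394]
eef_rot: [3.141, 0.0, 0.087]
force: [0.1, -0.9, 0.2]
grip_width: 0.0769
```

```bash
python3 - <<'E'
from h import *
c=cam('wrist'); keep(c,'w6'); o=readout.get_obs(); print({k:np.round(o[k],4) for k in('time_s','ee_pos','eef_rot','force','grip_width')})
p=proj(c,[.459,.2925,.03]).astype(int); print(p-40)
save(c,'w6.png',(p[0]-40,p[1]-40,p[0]+40,p[1]+40),7)
hsv=cv2.cvtColor(c['color'],cv2.COLOR_RGB2HSV); m=cv2.inRange(hsv,(0,130,70),(8,255,255))|cv2.inRange(hsv,(172,130,70),(180,255,255))
b=p-50; ys,xs=np.nonzero(m[b[1]:b[1]+100,b[0]:b[0]+100]); q=(xs.mean()+b[0],ys.mean()+b[1]); print('red',q,len(xs),ray(c,q,.042))
E
```

```text
{'time_s': np.float64(14.075), 'ee_pos': array([0.458 , 0.2925, 0.2394]), 'eef_rot': array([3.1413, 0.    , 0.0855]), 'force': array([-0.0935, -0.6859, -0.1705]), 'grip_width': np.float64(0.0812)}
[276 166]
red (np.float64(317.64285714285717), np.float64(181.78571428571428)) 14 [0.48530963 0.29328932 0.042     ]
```

View pics/w6.png

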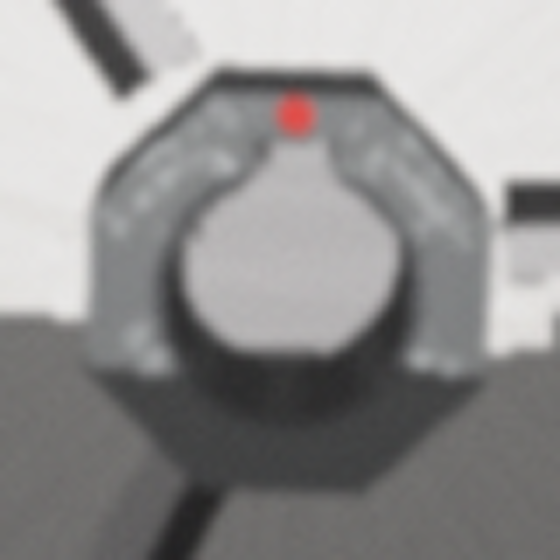

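Seen from above, the red dot is at (296,117), the hub's left and right flats at columns 91 and 487, and the keyway points up.

```bash
python3 - <<'E'
from h import *
c=load('w6'); w=lambda u,v,z:ray(c,(u/7+276-.43,v/7+166-.43),z)[:2]
ctr=w(289,288,.042); r=w(296,117,.042); d=r-ctr; print(ctr,r,np.hypot(*d),np.arctan2(d[1],d[0]))
print('bore lower opening?',w(293,262,.0), 'width',w(91,288,.042)-w(487,288,.042))
t=w(375,72,.003)-w(220,68,.003); print(np.arctan2(t[1],t[0])+np.pi/2)
g=cv2.cvtColor(c['color'],cv2.COLOR_RGB2HSV)[:,:,1]
E
```

```text
[0.46112941 0.29190674] [0.48485233 0.29304357] 0.023750133808940546 0.04788457538989303
bore lower opening? [0.4579781  0.29085121] width [-0.0048078   0.05488731]
0.06173520475517469
```

{"name": "arm_command", "arguments": {"grip_force": 30, "increments": [{"gripper": 0.95, "slide": [0.002, -0.001, -0.06], "yaw": -0.035}, {"gripper": 0.95, "slide": [0.002, -0.001, -0.12], "yaw": -0.035}, {"gripper": 0.95, "slide": [0.002, -0.001, -0.17], "yaw": -0.035}, {"gripper": 0.95, "slide": [0.002, -0.001, -0.205], "yaw": -0.035}, {"gripper": 0.95, "slide": [0.002, -0.001, -0.22], "yaw": -0.035}, {"gripper": 0.95, "slide": [0.002, -0.001, -0.225], "yaw": -0.035}, {"gripper": 0.95, "slide": [0.002, -0.001, -0.225], "yaw": -0.035}]}}

```text
time_s: 14.95
ee_pos: [0.4603, 0.2921, 0.0154]
eef_rot: [-3.141, -0.001, 0.05]
force: [0.9, -0.3, 0.4]
grip_width: 0.0896
```

{"name": "arm_command", "arguments": {"grip_force": 30, "increments": [{"gripper": 0.5, "slide": [0, 0, 0], "yaw": 0}, {"gripper": 0.5, "slide": [0, 0, 0], "yaw": 0}, {"gripper": 0.5, "slide": [0, 0, 0], "yaw": 0}, {"gripper": 0.5, "slide": [0, 0, 0], "yaw": 0}]}}

```text
time_s: 15.45
ee_pos: [0.4597, 0.2922, 0.0146]
eef_rot: [-3.142, -0.0, 0.051]
force: [-0.2, -1.2, 3.4]
grip_width: 0.0556
```

{"name": "arm_command", "arguments": {"grip_force": 35, "increments": [{"gripper": 0.4, "slide": [0, 0, 0.01], "yaw": 0}, {"gripper": 0.4, "slide": [0, 0, 0.03], "yaw": 0}, {"gripper": 0.4, "slide": [0, 0, 0.08], "yaw": 0.015}, {"gripper": 0.4, "slide": [0, 0, 0.14], "yaw": 0.035}, {"gripper": 0.4, "slide": [0, 0, 0.19], "yaw": 0.035}, {"gripper": 0.4, "slide": [0, 0, 0.2], "yaw": 0.035}, {"gripper": 0.4, "slide": [0, 0, 0.2], "yaw": 0.035}]}}

```text
time_s: 16.32
ee_pos: [0.4593, 0.292, 0.2137]
eef_rot: [3.141, 0.001, 0.086]
force: [-0.8, -0.3, -3.5]
grip_width: 0.0559
```

```bash
python3 - <<'E'
from h import *
c=cam('wrist'); keep(c,'w7'); o=readout.get_obs(); print({k:np.round(o[k],4) for k in('time_s','ee_pos','eef_rot','force','moment','grip_width')})
save(c,'w7.png',(195,170,435,350),3.33)
E
```

```text
{'time_s': np.float64(16.375), 'ee_pos': array([0.459 , 0.2918, 0.2126]), 'eef_rot': array([3.1405e+00, 2.5000e-03, 8.5800e-02]), 'force': array([ 0.1586, -0.7148, -3.6538]), 'moment': array([0.0642, 0.1333, 0.0358]), 'grip_width': np.float64(0.0557)}
```

```bash
python3 - <<'E'
from h import *
def prof(n,E,yaw,zt):
    c=load(n); T=np.array([[np.cos(yaw),np.sin(yaw)],[np.sin(yaw),-np.cos(yaw)]]).T
    hsv=cv2.cvtColor(c['color'],cv2.COLOR_RGB2HSV); m=cv2.inRange(hsv,(0,110,60),(8,255,255))|cv2.inRange(hsv,(172,110,60),(180,255,255))
    m[:150]=0;m[300:]=0;m[:,:270]=0;m[:,360:]=0
    ys,xs=np.nonzero(m); q=(xs.mean(),ys.mean()); X=ray(c,q,zt)[:2]; print(n,'red px',q,len(xs),'tool',T@(X-E),'world',X)
    g=cv2.cvtColor(c['color'],cv2.COLOR_RGB2GRAY).astype(int)
    u=int(round(q[0])); 
    for du in(-7,0,7): print(u+du,[(v,int(g[v,u+du])) for v in range(int(q[1])-8,min(int(q[1])+75,479))])
    return c,T
c,T=prof('w6',np.array([.458,.2925]),.0855,.042)
for v in(88,490): X=ray(c,(290/7+276-.43,v/7+166-.43),.042)[:2]; print(v,T@(X-[.458,.2925]))
prof('w7',np.array([.4591,.2919]),.0858,.2128-.0146+.042)
E
```

```text
w6 red px (np.float64(317.7894736842105), np.float64(182.0)) 19 tool [0.02707256 0.00168702] world [0.48511773 0.29313103]
311 [(174, 223), (175, 182), (176, 115), (177, 71), (178, 82), (179, 111), (180, 136), (181, 143), (182, 141), (183, 140), (184, 136), (185, 132), (186, 129), (187, 130), (188, 130), (189, 130), (190, 130), (191, 141), (192, 163), (193, 178), (194, 182), (195, 183), (196, 183), (197, 182), (198, 181), (199, 182), (200, 183), (201, 182), (202, 182), (203, 184), (204, 185), (205, 187), (206, 184), (207, 182), (208, 181), (209, 180), (210, 182), (211, 179), (212, 181), (213, 182), (214, 173), (215, 143), (216, 93), (217, 57), (218, 48), (219, 46), (220, 45), (221, 45), (222, 47), (223, 46), (224, 50), (225, 55), (226, 62), (227, 64), (228, 67), (229, 68), (230, 68), (231, 67), (232, 66), (233, 67), (234, 68), (235, 79), (236, 97), (237, 107), (238, 111), (239, 112), (240, 110), (241, 109), (242, 110), (243, 108), (244, 108), (245, 110), (246, 108), (247, 110), (248, 108), (249, 109), (250, 108), (251, 109), (252, 107), (253, 108), (254, 108), (255, 108), (256, 108)]
[... 4313 characters left out ...]
 104), (261, 103), (262, 101), (263, 102), (264, 102), (265, 101), (266, 101), (267, 99), (268, 99), (269, 98), (270, 100), (271, 99), (272, 98), (273, 98), (274, 96), (275, 98), (276, 97), (277, 97), (278, 99), (279, 99), (280, 99), (281, 97), (282, 99), (283, 96), (284, 95), (285, 98), (286, 98), (287, 98), (288, 98), (289, 96), (290, 96), (291, 97), (292, 98), (293, 98), (294, 97), (295, 99), (296, 98), (297, 98), (298, 100), (299, 104), (300, 120), (301, 139), (302, 128), (303, 79), (304, 41), (305, 32), (306, 31), (307, 30), (308, 31), (309, 32), (310, 30), (311, 31), (312, 27), (313, 28), (314, 29), (315, 29), (316, 28), (317, 31), (318, 29), (319, 30), (320, 29), (321, 29), (322, 28)]
```

The disc is held square: bore centre about 0.6 mm ahead of the TCP, red dot in line, weight 3.6 N. I'll carry it over the shaft.

{"name": "arm_command", "arguments": {"increments": [{"gripper": 0.4, "slide": [0.02, -0.05, 0.01], "yaw": 0}, {"gripper": 0.4, "slide": [0.04, -0.1, 0.01], "yaw": 0}, {"gripper": 0.4, "slide": [0.06, -0.15, 0.01], "yaw": 0}, {"gripper": 0.4, "slide": [0.08, -0.2, 0.01], "yaw": 0}, {"gripper": 0.4, "slide": [0.095, -0.245, 0], "yaw": 0}, {"gripper": 0.4, "slide": [0.1025, -0.2675, -0.01], "yaw": 0}, {"gripper": 0.4, "slide": [0.1025, -0.2675, -0.02], "yaw": 0}, {"gripper": 0.4, "slide": [0.1025, -0.2675, -0.02], "yaw": 0}]}}

```text
time_s: 17.38
ee_pos: [0.5612, 0.0253, 0.1924]
eef_rot: [-3.141, 0.004, 0.086]
force: [0.1, 0.8, -3.5]
grip_width: 0.0556
```

```bash
python3 - <<'E'
from h import *
c=cam('wrist'); keep(c,'w8'); o=readout.get_obs(); print({k:np.round(o[k],4) for k in('time_s','ee_pos','eef_rot','force','moment','grip_width')})
# red dot, brass key through the bore
z=o['ee_pos'][2]+.0274; hsv=cv2.cvtColor(c['color'],cv2.COLOR_RGB2HSV)
b=cv2.inRange(hsv,(12,80,40),(32,255,255)); b[:, :285]=0; b[:,345:]=0; b[:235]=0; b[310:]=0
m=cv2.inRange(hsv,(0,110,60),(8,255,255)); m[:200]=0;m[310:]=0
for n,M in(('key',b),('red',m)):
    ys,xs=np.nonzero(M)
    if len(xs): print(n,len(xs),xs.min(),xs.max(),ys.min(),ys.max(),xs.mean(),ys.mean())
g=cv2.cvtColor(c['color'],cv2.COLOR_RGB2GRAY)
for v in range(244,306,4): print(v,g[v,285:348:3].tolist())
for P in([.5626,.0245,.152],[.5626+.0135,.0257,.154],[.5626-.016,.0231,.15],[.5626,.0405,.15],[.5626,.0085,.15]): print(proj(c,P).round(1))
E
```

```text
{'time_s': np.float64(17.425), 'ee_pos': array([0.5616, 0.0256, 0.1935]), 'eef_rot': array([-3.1412e+00,  1.9000e-03,  8.6600e-02]), 'force': array([ 0.1097,  0.2732, -3.2398]), 'moment': array([-0.0302,  0.1338,  0.0058]), 'grip_width': np.float64(0.0557)}
red 128 309 321 243 254 315.2578125 248.6953125
244 [99, 117, 117, 117, 118, 117, 118, 117, 100, 102, 100, 105, 112, 117, 118, 118, 116, 117, 115, 117, 107]
248 [116, 116, 116, 116, 116, 116, 115, 116, 95, 101, 101, 103, 95, 112, 115, 117, 114, 117, 116, 115, 117]
252 [117, 114, 114, 113, 115, 116, 117, 114, 79, 99, 98, 99, 82, 113, 115, 117, 115, 114, 114, 115, 116]
256 [114, 113, 115, 115, 115, 113, 100, 110, 109, 106, 107, 108, 100, 111, 102, 106, 116, 115, 114, 116, 122]
260 [113, 121, 112, 112, 112, 110, 87, 98, 103, 99, 100, 103, 102, 102, 93, 105, 111, 114, 113, 115, 133]
264 [107, 126, 111, 114, 111, 111, 96, 100, 100, 100, 98, 103, 100, 99, 99, 103, 105, 107, 112, 114, 112]
268 [57, 58, 58, 54, 52, 81, 100, 99, 100, 99, 99, 102, 100, 101, 100, 81, 48, 55, 59, 60, 61]
272 [57, 53, 43, 45, 74, 97, 99, 102, 99, 99, 98, 103, 99, 100, 101, 101, 86, 56, 44, 48, 56]
276 [44, 50, 79, 88, 86, 91, 99, 100, 101, 99, 97, 104, 100, 100, 99, 100, 96, 89, 82, 55, 43]
280 [60, 86, 88, 89, 85, 87, 87, 92, 95, 94, 93, 94, 94, 94, 92, 88, 86, 87, 88, 88, 69]
284 [64, 89, 88, 88, 89, 84, 88, 90, 89, 87, 90, 89, 84, 83, 88, 84, 88, 85, 88, 86, 71]
288 [29, 73, 89, 84, 88, 86, 88, 89, 85, 89, 88, 85, 84, 86, 84, 86, 87, 88, 88, 82, 32]
292 [29, 29, 75, 88, 86, 87, 88, 86, 88, 87, 87, 84, 85, 86, 87, 86, 85, 87, 79, 35, 28]
296 [28, 29, 33, 58, 86, 87, 87, 85, 86, 89, 86, 82, 85, 84, 85, 84, 86, 67, 36, 32, 25]
300 [23, 34, 33, 34, 28, 47, 74, 84, 85, 86, 84, 84, 86, 84, 80, 54, 28, 34, 34, 32, 27]
304 [26, 34, 35, 32, 27, 27, 24, 26, 31, 45, 45, 45, 35, 27, 25, 25, 28, 32, 36, 33, 25]
[316.8 255.9]
[316.8 234.3]
[316.8 280.4]
[289.8 252.6]
[343.7 257.1]
```

{"name": "arm_command", "arguments": {"increments": [{"gripper": 0.4, "slide": [0.0005, -0.0008, -0.006], "yaw": 0}, {"gripper": 0.4, "slide": [0.0005, -0.0008, -0.012], "yaw": 0}, {"gripper": 0.4, "slide": [0.0005, -0.0008, -0.018], "yaw": 0}, {"gripper": 0.4, "slide": [0.0005, -0.0008, -0.022], "yaw": 0}, {"gripper": 0.4, "slide": [0.0005, -0.0008, -0.024], "yaw": 0}, {"gripper": 0.4, "slide": [0.0005, -0.0008, -0.026], "yaw": 0}]}}

```text
time_s: 18.18
ee_pos: [0.5627, 0.0239, 0.1684]
eef_rot: [3.142, -0.0, 0.086]
force: [0.3, 0.2, -3.5]
grip_width: 0.0558
```

{"name": "arm_command", "arguments": {"increments": [{"gripper": 0.4, "slide": [0, 0, -0.002], "yaw": 0}, {"gripper": 0.4, "slide": [0, 0, -0.004], "yaw": 0}, {"gripper": 0.4, "slide": [0, 0, -0.006], "yaw": 0}, {"gripper": 0.4, "slide": [0, 0, -0.006], "yaw": 0}]}}

```text
time_s: 18.68
ee_pos: [0.5626, 0.0239, 0.1623]
eef_rot: [-3.142, 0.0, 0.086]
force: [0.8, 0.3, -4.0]
grip_width: 0.0555
```

{"name": "arm_command", "arguments": {"increments": [{"gripper": 0.4, "slide": [0, 0, -0.003], "yaw": 0}, {"gripper": 0.4, "slide": [0, 0, -0.006], "yaw": 0}, {"gripper": 0.4, "slide": [0, 0, -0.009], "yaw": 0}, {"gripper": 0.4, "slide": [0, 0, -0.012], "yaw": 0}, {"gripper": 0.4, "slide": [0, 0, -0.015], "yaw": 0}, {"gripper": 0.4, "slide": [0, 0, -0.018], "yaw": 0}, {"gripper": 0.4, "slide": [0, 0, -0.02], "yaw": 0}, {"gripper": 0.4, "slide": [0, 0, -0.02], "yaw": 0}]}}

```text
time_s: 19.68
ee_pos: [0.5626, 0.0239, 0.1423]
eef_rot: [-3.142, 0.0, 0.086]
force: [-0.7, -0.9, -2.8]
grip_width: 0.0557
```

{"name": "arm_command", "arguments": {"increments": [{"gripper": 0.4, "slide": [0, 0, -0.0015], "yaw": 0}, {"gripper": 0.4, "slide": [0, 0, -0.003], "yaw": 0}, {"gripper": 0.4, "slide": [0, 0, -0.0045], "yaw": 0}, {"gripper": 0.4, "slide": [0, 0, -0.0045], "yaw": 0}]}}

```text
time_s: 20.18
ee_pos: [0.5626, 0.0239, 0.1378]
eef_rot: [-3.142, 0.0, 0.086]
force: [1.0, 0.5, -3.6]
grip_width: 0.0558
```

{"name": "arm_command", "arguments": {"increments": [{"gripper": 0.4, "slide": [0, 0, -0.001], "yaw": 0}, {"gripper": 0.4, "slide": [0, 0, -0.001], "yaw": 0}]}}

```text
time_s: 20.42
ee_pos: [0.5626, 0.0239, 0.1369]
eef_rot: [-3.142, 0.0, 0.086]
force: [-0.8, -0.3, -3.8]
grip_width: 0.0556
```

{"name": "arm_command", "arguments": {"increments": [{"gripper": 0.4, "slide": [0, 0, -0.0007], "yaw": 0}, {"gripper": 0.4, "slide": [0, 0, -0.0014], "yaw": 0}, {"gripper": 0.4, "slide": [0, 0, -0.0014], "yaw": 0}]}}

```text
time_s: 20.8
ee_pos: [0.5628, 0.0239, 0.1366]
eef_rot: [3.142, -0.001, 0.086]
force: [-4.7, -0.5, 7.8]
grip_width: 0.0558
```

Contact at z 0.1366, exactly the predicted seat height. Now I'll let go and rise.

{"name": "arm_command", "arguments": {"increments": [{"gripper": 0.75, "slide": [0, 0, 0.0005], "yaw": 0}, {"gripper": 0.9, "slide": [0, 0, 0.0005], "yaw": 0}, {"gripper": 0.9, "slide": [0, 0, 0.0005], "yaw": 0}, {"gripper": 0.9, "slide": [0, 0, 0.0005], "yaw": 0}, {"gripper": 0.9, "slide": [0, 0, 0.03], "yaw": 0}, {"gripper": 0.9, "slide": [0, 0, 0.08], "yaw": 0}, {"gripper": 0.9, "slide": [-0.02, 0, 0.13], "yaw": 0}, {"gripper": 0.9, "slide": [-0.02, 0, 0.13], "yaw": 0}]}}

```text
time_s: 21.8
ee_pos: [0.5432, 0.0239, 0.2696]
eef_rot: [3.141, -0.007, 0.086]
force: [-0.3, -0.2, -0.3]
grip_width: 0.0846
```

```bash
python3 - <<'E'
from h import *
o=readout.get_obs(); print({k:np.round(o[k],4) for k in('time_s','ee_pos','force','grip_width')})
A=np.array([.5626,.0243])
def el(pts): return cv2.fitEllipse(np.array(pts,np.float32))
for n in('wrist','side','scene'):
    c=cam(n); keep(c,'f'+n); hsv=cv2.cvtColor(c['color'],cv2.COLOR_RGB2HSV)
    p=proj(c,[*A,.164]).astype(int); h=70 if n=='wrist' else 30
    def cc(m):
        M=np.zeros_like(m); y0=max(p[1]-h,0); M[y0:p[1]+h,p[0]-h:p[0]+h]=m[y0:p[1]+h,p[0]-h:p[0]+h]; ys,xs=np.nonzero(M); return (xs.mean(),ys.mean(),len(xs)) if len(xs) else None
    red=cc(cv2.inRange(hsv,(0,110,60),(8,255,255))|cv2.inRange(hsv,(172,110,60),(180,255,255))); br=cc(cv2.inRange(hsv,(12,80,50),(32,255,255)))
    a=.086
    print(n,'red',red,'pred dot',proj(c,[*(A+.0247*np.array([np.cos(a),np.sin(a)])),.164]).round(1),'if 5mm high',proj(c,[*(A+.0247*np.array([np.cos(a),np.sin(a)])),.169]).round(1),'brass',br,'pred',proj(c,[*(A+.014*np.array([np.cos(a),np.sin(a)])),.154]).round(1))
    if red: d=ray(c,red[:2],.164)[:2]-A; print('  dot angle',np.arctan2(d[1],d[0]),np.hypot(*d))
# bystanders unchanged between start and now
for n in('side','scene'):
    a,b=load(n)['color'],load('f'+n)['color']
    d=(cv2.absdiff(a,b).max(2)>60).astype(np.uint8); d=cv2.morphologyEx(d,cv2.MORPH_OPEN,np.ones((3,3)))
    k,_,st,_=cv2.connectedComponentsWithStats(d); print(n,[s.tolist() for s in st[1:] if s[4]>40])
E
```

```text
{'time_s': np.float64(21.8), 'ee_pos': array([0.5432, 0.0239, 0.2696]), 'force': array([-0.2847, -0.2218, -0.2794]), 'grip_width': np.float64(0.0846)}
wrist red (np.float64(317.56756756756755), np.float64(172.56756756756758), 37) pred dot [316.9 173.8] if 5mm high [317.  174.4] brass (np.float64(316.7076923076923), np.float64(186.76410256410256), 195) pred [316.9 187. ]
  dot angle 0.06827778438734208 0.02561417676850866
side red (np.float64(351.5), np.float64(258.5), 4) pred dot [350.9 257.8] if 5mm high [351.  256.3] brass (np.float64(346.27272727272725), np.float64(262.1363636363636), 22) pred [346.2 261.9]
  dot angle -0.012338546946237247 0.02532299505602139
scene red (np.float64(287.5), np.float64(223.0), 2) pred dot [288.3 222.3] if 5mm high [288.2 220.6] brass None pred [291.  222.9]
  dot angle 0.07572447972989502 0.02765601512666711
side [[7, 0, 31, 18, 453], [80, 23, 72, 25, 808], [18, 40, 37, 35, 456], [56, 63, 54, 16, 454], [112, 62, 33, 13, 187], [117, 70, 32, 13, 176], [322, 105, 47, 36, 1248], [0, 109, 45, 48, 1559], [157, 120, 167, 29, 1602], [310, 128, 10, 6, 52], [141, 144, 11, 10, 81], [0, 150, 108, 123, 9007], [307, 165, 63, 51, 1277], [98, 187, 82, 129, 4207], [268, 220, 21, 23, 407], [0, 246, 14, 23, 221], [310, 255, 42, 20, 231], [296, 260, 36, 50, 596], [150, 329, 10, 23, 99], [0, 368, 36, 27, 682], [339, 432, 7, 10, 49]]
scene [[306, 0, 61, 14, 470], [365, 0, 36, 31, 462], [431, 0, 14, 29, 215], [516, 1, 27, 50, 839], [574, 16, 19, 9, 134], [543, 53, 97, 27, 670], [555, 69, 81, 44, 1618], [251, 81, 89, 98, 3026], [423, 104, 43, 31, 841], [359, 108, 16, 19, 181], [423, 132, 60, 31, 954], [595, 138, 11, 6, 50], [545, 165, 10, 15, 105], [286, 172, 108, 60, 2452], [447, 173, 113, 81, 3047], [585, 179, 15, 22, 154], [411, 180, 27, 13, 185], [548, 250, 24, 16, 239], [400, 267, 24, 26, 437]]
```

```bash
python3 -c "
from station import job; print(job.hand_in())"
```

```text
the job is handed in; nothing more can be done
None
```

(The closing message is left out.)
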